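# Fetch a slide basket out of a deep dip tank with a hook rod

## Robot

A 6-joint arm with a two-finger parallel gripper is mounted at the origin on a cart in front of the work surface, level with it; the furniture and walls round the work are solid. World frame = base frame: x ahead of the robot, y to its left, z up, the work surface at z = 0. Lengths are in m, angles in degrees, forces in N, time in s.
With the tool pointing down it reaches from about 0.35 to 0.8 m from the base axis. Payload 7.3 kg.
Tool frame: the origin (TCP) lies midway between the tips of the shut fingers; the grasp point (between the pads) lies 19 mm behind it; z points along the fingers, y is the line along which they close (so a half turn about z gives the same grasp; the last joint's range is limited). The gripper opens to 85 mm and grips with 20 to 120 N. Pads are 22 mm wide; open, the fingers measure 114 mm over their backs; the gripper's body (76 mm by 85 mm) begins 54 mm behind the grasp point. The pads swing forward as they close: fully open they stand 13 mm farther back than shut.
Start: joints at [-73.568, 19.595, 87.324, -0, 73.075, -8.365], TCP at [0.22, -0.477, 0.231] pointing down, gripper open.
Joint ranges: [-145.02, 145.02], [-44.19, 115.74], [2.07, 154.8], [-57.11, 237.11], [16.16, 152.29], [-177.93, 177.93]. Speed limits (degrees/s): [147.25, 147.25, 180, 180, 180, 180].

## Interface

Orientations are given as a 3x3 rotation matrix whose columns are the frame's x, y, z axes.
In Python, from bench import move_to, move_straight, movej, command_gripper, dwell, inverse_kinematics, observe, capture, IKError, sign_off gives the robot as it stands. Calls block until the motion is done:
- move_to(position, orientation): joint-space move of the TCP to a pose.
- move_straight(position, frame=None, v=0.15): straight line of the TCP; frame=None keeps the orientation; v is the mean speed in m/s.
- movej(angles): joint-space move.
- command_gripper(opening, grip_force=None): finger opening in m; grip_force is the grip in N (None keeps the last); returns when the fingers have stopped.
- dwell(seconds).
- inverse_kinematics(position, orientation): joint angles nearest the present ones, or None.
- observe(): the state.
- capture(name): name is "scene" or "top" or "wrist"; returns a dict with "frame" (400x640x3 uint8, red, green, blue), "range_z" (400x640 float32, m along the optical axis (not along the pixel's ray), 0 where there is no reading), "mtx" (3x3 intrinsics, pixels), "R" (3x3) and "t" (3): a world point X has camera coordinates R X + t. Camera axes: x right, y down, z forward; pixel columns grow to the right and rows downward; lengths in m; the calibration is good to about 2 mm. A picture is of the moment at which its call begins.
A pose or a line that the arm cannot do raises IKError and nothing moves.
- sign_off(): hands the job in; it is judged then, once.
The state is a dict: "clock": time; "joints": joint angles; "qd": joint speeds; "joint_efforts": joint torques, N m; "position": TCP position; "tool_rot": TCP orientation; "wrist_force": force on the tool from outside, world axes, zero at the start; "torque": the same for the moment, N m; "grip_width": finger opening in m; "grip_force": force on a finger pad.
Only numpy, scipy, OpenCV 4.12 (cv2) and the standard library are available. Lean on these libraries where they do the work, as an engineer would, in place of code of your own. Each camera call takes 0.05 s, during which the arm holds its last target. There are 200 camera calls.

## Task

Take the hook rod out of its pot, reach down into the deep narrow tank, feel for the wire bail of the slide basket (it leans to one side or the other), hook it and gently draw the basket off its spring catches and out of the tank. Stand the basket flat on the floor of the steel tray, unhook it, and hang the rod back in its pot. The slides are glass and the tank is thin: handle the basket with the hook only, never with the fingers, do not press, jerk or knock, and leave the bottle, the beaker, the slide case and the tray where they are.

Things in the scene. Friction and masses are not known exactly. Their poses are not given: they have to be found in the camera images.
- tank: Clear plastic dip tank, open at the top, fixed to the bench, turned at random. Origin: centre of its underside; z up. Inside 52 mm along its x, 112 mm along its y; walls 4 mm, rim at z = 124 mm. Steel straps inside both end walls (+y, -y) carry ledges, top at z = 34 mm, on which the basket hangs; above each a sprung roller catch overlaps the basket's hanger bar.
- tank_mouth (a point): Centre of the tank's mouth, level with the rim (strap tops stand 5 mm higher at the two end walls). The catches hold the basket down: drawing it straight up past them takes 3 to 6 N more than its weight at first, fading within 10 mm, then it is free, with 7 mm play at each end wall.
- slide_basket: Steel wire basket with four glass slides, hanging in the tank, axes along the tank's within 0.03 rad. Origin: centre of its underside, 8 mm above the tank's; z up. Body 33 mm along its x, 80 mm along its y, top of frame and slides at z = 30 mm; hanger bars reach y = +-49 mm at z = 26 to 30 mm. 0.25 to 0.4 kg.
- bail_hinge (a point): Point on the bail's hinge axis, which runs along basket y. Bail: arch of 4 mm wire; its straight crossbar is 36 mm from the axis (to wire centre), 62 mm long, legs at y = +-36 mm. It leans to the basket's +x or -x by up to 0.23 rad (8 mm); which way and how far is not measured: feel for it. It stays where put; about 1.4 N at the crossbar swings it, as far as a stop at 0.24 rad.
- hook_rod: Steel hook rod, 175 mm long, upright in its pot at any yaw. Origin: on its axis, level with the hook's underside; z up to the handle, x towards the open side, where the tips stand. Hook: two alike J prongs of 4.5 mm wire at y = +-9 mm (wire centres), each a shank at x = -9 mm, a flat bottom at z = 0 to 4.5 mm and a tip at x = +9 mm up to z = 15 mm; a yoke joins them at z = 36 mm.
- hook_throat (a point): Middle of the hook's throat, on top of its bottom wires, on the rod's axis, 4.5 mm above the rod's origin. The throat is 13.5 mm wide along x and 10.7 mm deep, open upwards.
- rod_grip (a point): Middle of the black handle, 144 mm up the rod's axis: 14 x 14 mm square, faces across the rod's x and y, from 31 mm below to 31 mm above this point; gripping the faces that look along x is stiffest. Below it a grey drip cap, 47 mm across, underside at rod z = 104 mm, with a conical plug under it down to z = 98 mm (33 to 26 mm across).
- pot: Aluminium pot for the rod, fixed to the bench: tube of 43 mm outer diameter on a 64 mm foot, 110 mm high, bore 37 mm. Origin: centre of its underside; z up. The rod hangs in it hook down, cap on the rim and plug in the bore: its origin is then 6 mm above the pot's. Its yaw does not matter.
- tray: Loose steel tray, 108 mm along its x, 198 mm along its y, rim 28 mm high, 0.5 kg; inside floor 96 x 186 mm, 2 mm above the origin. Origin: centre of its underside; z up.
- amber_bottle: Bystander: brown glass bottle with black cap, 48 mm diameter, 100 mm high. Origin: centre of its underside.
- glass_beaker: Bystander: small clear beaker, 52 mm diameter, 68 mm high. Origin: centre of its underside.
- slide_case: Bystander: closed flat slide case, 72 x 135 x 39 mm. Origin: centre of its underside.
Mind the look-alikes: they are no part of the job. Several things have the shape of the hook_rod; the one meant has the colours described above.

How it is judged:
By the outcome, as a careful person would: the job done as asked, in the order asked, and still so for the second after the job is handed in, with the robot touching nothing.
It also fails if it takes over 72 s, if anything falls off the work surface, if the arm or the gripper's body presses on something with over 40 N, if the wrist force passes 120 N, or if a joint passes its speed limit or range.

## Working session

There is one attempt and no reset: what is moved stays moved. The work goes in short steps, each a Python script; the robot and the scene stay as the last script left them, time stands still between calls to the robot, and variables do not carry over. Pictures are saved under pics/ and viewed, at most 10 in all, crops included, and the job is handed in when it is done.

```bash
ls; mkdir -p pics
python3 - <<'E'
from bench import *
import cv2,numpy as np
for n in ("scene","top"):
    c=capture(n); np.savez(f"{n}.npz",**c); cv2.imwrite(f"pics/{n}.png",c["frame"][:,:,::-1])
    print(n,c["mtx"],c["R"],c["t"])
print(observe())
E
```

```text
pics
scene [[410.5958301    0.         318.87345338]
 [  0.         410.5958301  204.28724577]
 [  0.           0.           1.        ]] [[-0.75357914 -0.65710184 -0.01832088]
 [-0.40504561  0.4861057  -0.7743638 ]
 [ 0.51774177 -0.57612361 -0.63247533]] [0.49354965 0.27623979 1.03217969]
top [[489.44156081   0.         310.57827026]
 [  0.         489.44156081 208.03913397]
 [  0.           0.           1.        ]] [[-0.02856357 -0.99953287  0.01087026]
 [-0.99417339  0.02727628 -0.10428462]
 [ 0.10393941 -0.01378566 -0.99448809]] [0.10576339 0.58740319 1.27398839]
{'clock': 0.1, 'joints': array([-7.35678051e+01,  1.96324006e+01,  8.73709104e+01, -1.98286542e-03,
        7.30760140e+01, -8.36679706e+00]), 'qd': array([-0.05847642, -0.19542668, -0.196437  ,  0.05570875,  0.01957527,
       -0.06220156]), 'joint_efforts': array([ 1.63095956e-03, -4.34447587e+01, -2.46491307e+01, -1.74583420e-04,
        4.63448174e-03,  3.15865520e-05]), 'position': array([ 0.22009866, -0.47624056,  0.23070102]), 'tool_rot': array([[ 9.07780659e-01,  4.19444986e-01, -4.23399509e-04],
       [ 4.19445165e-01, -9.07779717e-01,  1.31856790e-03],
       [ 1.68713207e-04, -1.37456331e-03, -9.99999041e-01]]), 'wrist_force': array([-0.15977119,  0.33391811,  0.37451096]), 'torque': array([ 0.02085714,  0.01958531, -0.04779213]), 'grip_force': 0.0, 'grip_width': 0.08546760286678506}
```

View pics/scene.png

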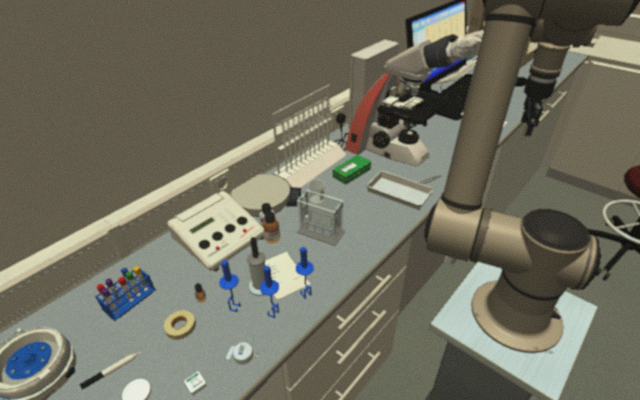

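View pics/top.png

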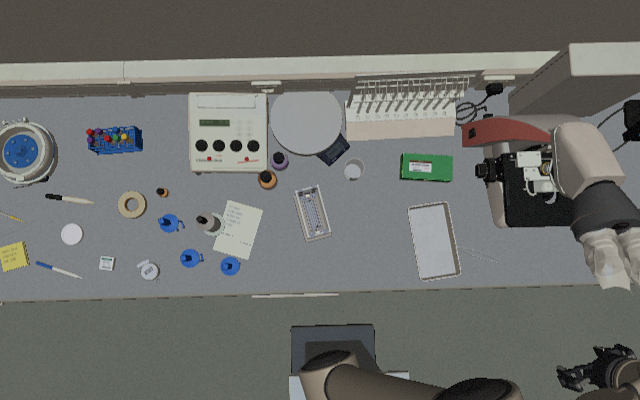

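Top view: grey-capped rod in its pot is near (208,222), the tank near (312,213), the tray near (434,241), the case (427,167), the beaker (353,169) and the amber bottle (268,180). The blue rods are the look-alikes.

```bash
cat > h.py <<'E'
import numpy as np,cv2
def world(c,z=None):
    K,R,t=c["mtx"],c["R"],c["t"]
    v,u=np.mgrid[0:400,0:640]
    d=np.stack([(u-K[0,2])/K[0,0],(v-K[1,2])/K[1,1],np.ones_like(u,float)],-1)
    return (d*c["range_z"][...,None]-t)@R
def ray(c,px,z):
    K,R,t=c["mtx"],c["R"],c["t"]
    px=np.atleast_2d(np.array(px,float))
    d=np.c_[(px[:,0]-K[0,2])/K[0,0],(px[:,1]-K[1,2])/K[1,1],np.ones(len(px))]@R
    C=-R.T@t
    return C+d*((z-C[2])/d[:,2])[:,None]
def proj(c,X):
    X=np.atleast_2d(X); p=(X@c["R"].T+c["t"])@c["mtx"].T
    return p[:,:2]/p[:,2:]
E
python3 - <<'E'
from h import *
c=dict(np.load("top.npz")); W=world(c)
im=c["frame"][:,:,::-1]
a=cv2.resize(im[175:265,160:280],None,fx=5,fy=5,interpolation=cv2.INTER_CUBIC)[:,:600]
b=cv2.resize(im[175:250,290:335],None,fx=6,fy=6,interpolation=cv2.INTER_CUBIC)
o=np.zeros((450,800,3),np.uint8); o[:450,:530]=a[:450,:530]; o[:450,530:800]=b
cv2.imwrite("pics/crop.png",o)
def blob(name,u0,u1,v0,v1,zl,zh):
    P=W[v0:v1,u0:u1].reshape(-1,3); m=(P[:,2]>zl)&(P[:,2]<zh); P=P[m]
    if len(P)<8: print(name,len(P));return
    r=cv2.minAreaRect((P[:,:2]*1000).astype(np.float32))
    print(name,len(P),P.mean(0).round(4),"zmax",P[:,2].max().round(3),"rect",r)
blob("tray rim",400,470,195,285,.018,.04)
blob("tank top",290,335,180,245,.11,.14)
blob("rod cap",190,225,205,240,.1,.125)
blob("handle",190,225,200,240,.14,.19)
blob("bottle",255,280,165,195,.05,.12)
blob("beaker",340,368,155,185,.03,.08)
blob("case",395,460,145,185,.025,.06)
E
```

```text
tray rim 475 [ 0.4937 -0.2456  0.0249] zmax 0.036 rect ((493.49267578125, -236.44418334960938), (203.19151306152344, 114.8872299194336), 7.7767252922058105)
tank top 364 [0.5728 0.0858 0.1253] zmax 0.134 rect ((572.721435546875, 85.64138793945312), (126.85850524902344, 62.14298629760742), 13.787734031677246)
rod cap 215 [0.5542 0.3509 0.1125] zmax 0.124 rect ((556.4999389648438, 353.27142333984375), (45.92780685424805, 44.98727798461914), 88.33332824707031)
handle 58 [0.5546 0.3523 0.171 ] zmax 0.183 rect ((555.26953125, 353.86163330078125), (13.952817916870117, 14.621079444885254), 25.428598403930664)
bottle 282 [0.6661 0.1998 0.0777] zmax 0.105 rect ((677.2542724609375, 200.49053955078125), (46.769378662109375, 67.78814697265625), 74.7245864868164)
beaker 155 [ 0.6908 -0.0282  0.0546] zmax 0.071 rect ((688.079833984375, -27.61747932434082), (49.10024642944336, 51.024227142333984), 4.197793960571289)
case 1307 [ 0.6914 -0.225   0.0372] zmax 0.046 rect ((692.1124877929688, -226.19229125976562), (135.66612243652344, 69.93656921386719), 84.87338256835938)
```

View pics/crop.png

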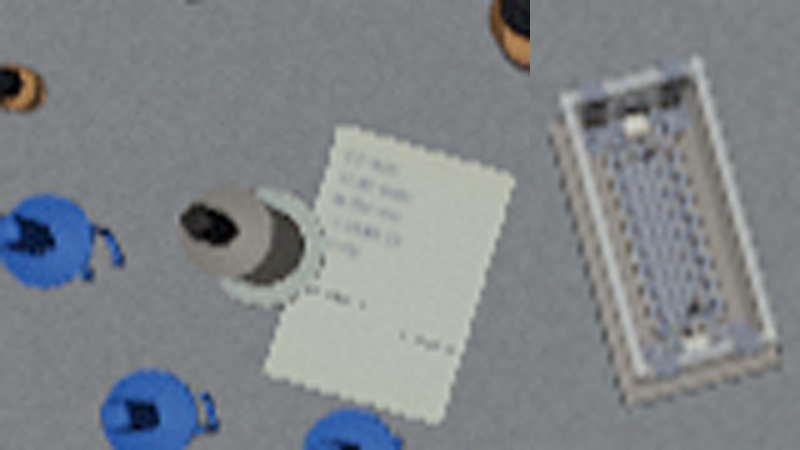

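```bash
cat >> h.py <<'E'
def down(a):
    a=np.radians(a); s,c=np.sin(a),np.cos(a)
    return np.array([[-s,c,0],[c,s,0],[0,0,-1.]])
E
python3 - <<'E'
from h import *
from bench import *
c=capture("wrist"); o=observe()
Rt,p=o["tool_rot"],o["position"]
C=-c["R"].T@c["t"]; ct=Rt.T@(C-p); zt=Rt.T@c["R"][2]
print("cam in tool",ct,"axis",zt,c["mtx"][0])
# tool yaw for tank: tool y along tank x
for name,ctr,zref,a,h in (("wtank",np.array([.5727,.0856]),.1,13.8-90,.34),("wpot",np.array([.5555,.353]),.15,-65,.34)):
    R=down(a); off=R@ct; ax=R@zt
    s=(zref-(h+off[2]))/ax[2]
    pos=np.r_[ctr-(off+ax*s)[:2],h]
    print(name,pos,R); 
    move_to(pos,R); dwell(.3)
    c=capture("wrist"); np.savez(name+".npz",**c); cv2.imwrite(f"pics/{name}.png",c["frame"][:,:,::-1])
o=observe();print(o["clock"],o["joints"],o["wrist_force"])
E
```

```text
cam in tool [ 0.08638451 -0.00035072 -0.14213511] axis [-3.29017990e-01  7.23489186e-04  9.44323376e-01] [300.04628122   0.         321.85072449]
wtank [0.61812185 0.096697   0.34      ] [[ 0.97113428  0.23853346  0.        ]
 [ 0.23853346 -0.97113428  0.        ]
 [ 0.          0.         -1.        ]]
wpot [0.58212893 0.36531107 0.34      ] [[ 0.90630779  0.42261826  0.        ]
 [ 0.42261826 -0.90630779  0.        ]
 [ 0.          0.         -1.        ]]
4.4083 [ 2.56487861e+01  3.65099107e+01  4.29234162e+01 -3.51902947e-03
  1.00556703e+02  9.07248871e+01] [ 0.03748523 -0.13958825 -0.01352456]
```

View pics/wtank.png

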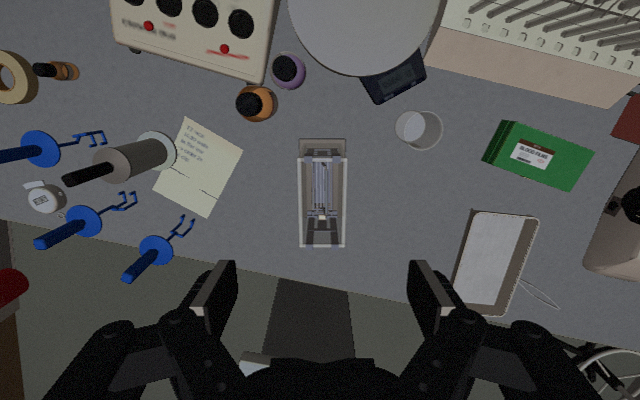

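View pics/wpot.png

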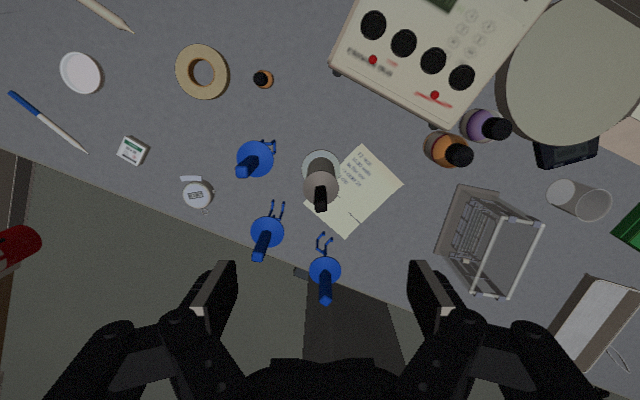

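Wrist views: the tank's rim runs from about (299,140) to (347,247) in the first, with the basket's wires visible inside it. The black handle is near (321,195) in the second.

Run:
```python
from h import *
a=np.load("wtank.npz");b=np.load("wpot.npz")
im=lambda c:c["frame"][:,:,::-1]
f=lambda i,k:cv2.resize(i,None,fx=k,fy=k,interpolation=cv2.INTER_CUBIC)
A=f(im(a)[130:255,290:360],4.8); B=f(im(b)[150:220,290:352],7)
A=np.clip(A.astype(float)*1.5,0,255);B=np.clip(B.astype(float)*1.6,0,255)
o=np.zeros((600,790,3)); o[:A.shape[0],:A.shape[1]]=A; o[:B.shape[0],345:345+B.shape[1]]=B[:,:445]
cv2.imwrite("pics/crop2.png",o.astype(np.uint8))
for n,c,(u0,u1,v0,v1) in (("pot",b,(295,350,150,225)),("tank",a,(60,200,120,200))):
    P=world(c)[v0:v1,u0:u1].reshape(-1,3); col=c["frame"][v0:v1,u0:u1].reshape(-1,3)
    m=(P[:,2]>.172)&(P[:,2]<.19)&(np.hypot(P[:,0]-.5555,P[:,1]-.353)<.02)
    Q=P[m]; print(n,len(Q),Q.mean(0),cv2.minAreaRect((Q[:,:2]*1e3).astype(np.float32)))
    m=(P[:,2]>.118)&(P[:,2]<.172)&(np.hypot(P[:,0]-.5555,P[:,1]-.353)<.014)
    Q=P[m]; print(n,len(Q),Q.mean(0),cv2.minAreaRect((Q[:,:2]*1e3).astype(np.float32)))
    m=(P[:,2]>.100)&(P[:,2]<.12)&(np.hypot(P[:,0]-.5555,P[:,1]-.353)<.03)
    Q=P[m]; print(n,len(Q),cv2.minEnclosingCircle((Q[:,:2]*1e3).astype(np.float32)))
W=world(a); P=W[125:260,285:360].reshape(-1,3)
for lo,hi in ((.117,.135),(.055,.095),(.03,.05)):
    Q=P[(P[:,2]>lo)&(P[:,2]<hi)]; print(lo,len(Q),Q.mean(0),cv2.minAreaRect((Q[:,:2]*1e3).astype(np.float32)))
# tank coords of inner points
th=np.radians(13.8); ey=np.array([np.cos(th),np.sin(th)]); ex=np.array([ey[1],-ey[0]])
d=P[:,:2]-[.5727,.0856]; L=np.c_[d@ex,d@ey,P[:,2]]*1e3
m=(abs(L[:,0])<24)&(abs(L[:,1])<50)&(L[:,2]>50)&(L[:,2]<110)
print(L[m].round(0)[:60].tolist())
```

```text
pot 169 [0.55868803 0.35555241 0.17936231] ((557.9039916992188, 355.1359558105469), (13.394807815551758, 13.771185874938965), 35.91304397583008)
pot 164 [0.56286234 0.35732775 0.14826336] ((561.9246826171875, 355.4681396484375), (8.239662170410156, 16.248971939086914), 3.7795732021331787)
pot 758 ((557.5807495117188, 354.67877197265625), 23.657724380493164)
tank 231 [0.55886442 0.3523246  0.17837734] ((557.8348999023438, 353.74005126953125), (13.827009201049805, 15.273051261901855), 33.97455978393555)
tank 436 [0.56069    0.34933871 0.14810534] ((558.490966796875, 349.8104553222656), (15.789759635925293, 9.433083534240723), 9.94667911529541)
tank 998 ((557.63525390625, 354.4173278808594), 24.169700622558594)
0.117 1391 [0.57722924 0.08706407 0.12583631] ((574.702880859375, 86.33868408203125), (126.23729705810547, 61.951377868652344), 13.61042594909668)
0.055 979 [0.56418692 0.08322131 0.0761408 ] ((576.0355834960938, 86.59834289550781), (117.19507598876953, 59.589820861816406), 13.805779457092285)
0.03 923 [0.56079651 0.08250238 0.03827731] ((576.0242919921875, 86.6749496459961), (11
[... 496 characters left out ...]
5.0, 34.0, 73.0], [6.0, 35.0, 74.0], [5.0, 33.0, 75.0], [6.0, 33.0, 74.0], [5.0, 32.0, 76.0], [6.0, 32.0, 76.0], [5.0, 30.0, 75.0], [6.0, 31.0, 75.0], [5.0, 29.0, 74.0], [6.0, 29.0, 74.0], [5.0, 28.0, 75.0], [6.0, 28.0, 76.0], [5.0, 26.0, 76.0], [6.0, 26.0, 75.0], [5.0, 25.0, 76.0], [6.0, 24.0, 74.0], [5.0, 23.0, 75.0], [6.0, 23.0, 75.0], [5.0, 21.0, 74.0], [6.0, 22.0, 74.0], [5.0, 20.0, 74.0], [6.0, 20.0, 74.0], [5.0, 19.0, 76.0], [6.0, 19.0, 76.0], [5.0, 17.0, 74.0], [6.0, 17.0, 74.0], [5.0, 16.0, 74.0], [6.0, 16.0, 75.0], [5.0, 14.0, 74.0], [6.0, 15.0, 76.0], [5.0, 13.0, 75.0], [6.0, 13.0, 74.0], [5.0, 12.0, 75.0], [6.0, 12.0, 76.0], [5.0, 10.0, 75.0], [6.0, 10.0, 76.0], [5.0, 9.0, 75.0]]
```

View pics/crop2.png

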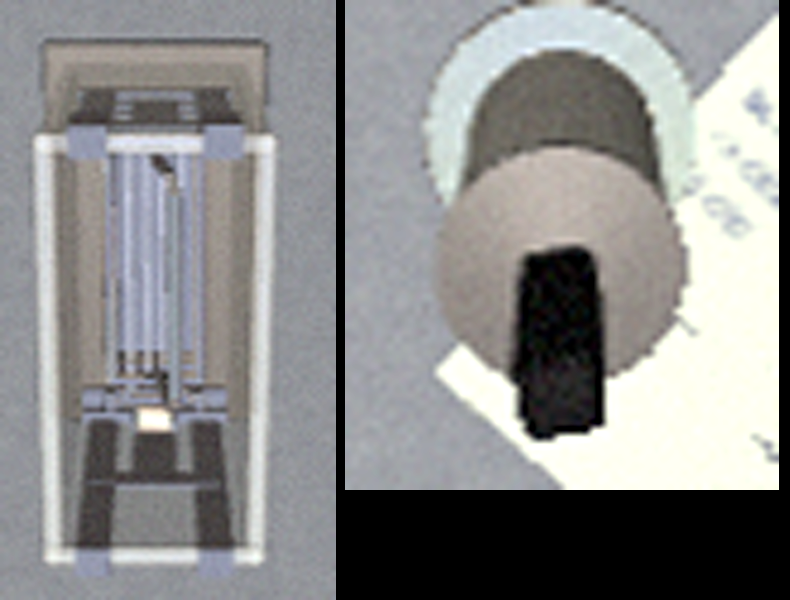

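The depth gives the bail bar at tank x ≈ +5.5 mm, with its wire centre at about z = 74 mm. I'll grasp the rod, lift it and look at the hook.

Run:
```python
from h import *
from bench import *
R=down(-60); g=np.array([.5575,.3545,.131])
command_gripper(.04)
move_to(g+[0,0,.09],R); move_straight(g,v=.1)
f0=observe()["wrist_force"]
command_gripper(.0,grip_force=60)
o=observe(); print(o["grip_width"],o["grip_force"],o["wrist_force"]-f0,o["position"],o["clock"])
move_straight(g+[0,0,.012],v=.04); print(observe()["wrist_force"]-f0)
move_straight(g+[0,0,.16],v=.15); dwell(.2)
o=observe(); print(o["grip_width"],o["wrist_force"]-f0,o["position"],o["clock"])
c=capture("scene"); np.savez("scene2.npz",**c)
X=o["position"]-[0,0,.125-.015]; u,v=proj(c,X)[0].astype(int); print(u,v)
cv2.imwrite("pics/hook.png",cv2.resize(c["frame"][v-40:v+30,u-40:u+40,::-1],None,fx=8,fy=8,interpolation=cv2.INTER_CUBIC))
P=world(c)[v-30:v+30,u-30:u+30].reshape(-1,3); o0=o["position"]-[0,0,.125]
d=(P-o0); m=(np.hypot(d[:,0],d[:,1])<.022)&(d[:,2]>-.004)&(d[:,2]<.034)
D=d[m]*1e3; T=down(-60); ly=D@T[:,1]; lx=D@T[:,0]
for q in sorted(zip(D[:,2].round(),lx.round(),ly.round())): print(*[int(i) for i in q],end="; ")
```

```text
0.013341789569430768 58.47300904802978 [-0.67147413  0.62904011  3.34986124] [0.55791795 0.35473833 0.13194327] 6.875
[-0.00374928 -0.27536192 -1.94815934]
0.013426678462806084 [ 0.49068343 -0.29624997 -1.1991278 ] [0.55730965 0.35437818 0.29010073] 8.6583
252 238
-2 -7 10; -2 0 -9; -1 -3 -9; 1 -11 7; 1 -6 -11; 1 -5 -8; 1 10 7; 2 -10 -8; 2 -9 -11; 2 -5 9; 2 4 -11; 3 -11 8; 3 -4 -10; 3 1 -11; 3 7 6; 3 8 -12; 4 -12 -13; 4 4 5; 4 5 -13; 4 5 8; 4 8 8; 5 -9 -11; 5 -9 6; 5 -2 -12; 5 1 4; 5 9 6; 7 8 -13; 8 7 7; 8 8 -11; 9 -12 6; 9 -10 -11; 9 4 -14; 10 -13 -12; 10 -10 5; 10 -9 8; 10 5 -12; 10 7 9; 12 -13 -11; 12 -12 -8; 12 -12 7; 12 -10 -11; 12 7 3; 13 -9 8; 13 5 -12; 13 8 6; 13 9 -8; 14 7 -13; 15 -12 7; 16 -11 -12; 16 -9 9; 16 8 6; 18 -13 -10; 19 -11 -12; 21 -8 -10; 23 -9 5; 24 -12 -13; 24 -11 8; 24 -8 8; 25 -12 4; 25 -10 10; 26 -12 -11; 26 -10 -12; 27 -11 -9; 29 -11 9; 30 -10 -12; 31 -12 -10; 32 -10 -11;
```

View pics/hook.png

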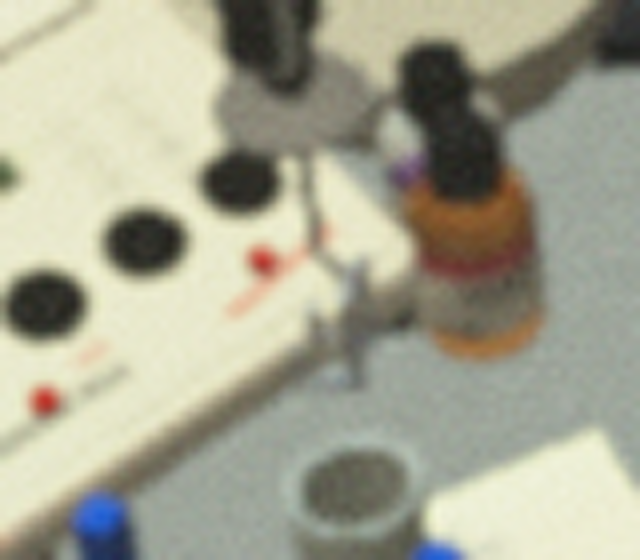

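The depth points show the shanks at tool x ≈ -10 and the tips at +8, so the rod's x axis is along tool +x. I'll set it back, regrasp turned 90° for the stiff grip, then go over the tank.

```bash
cat >> h.py <<'E'
TH=np.radians(13.7); EY=np.array([np.cos(TH),np.sin(TH),0]); EX=np.array([EY[1],-EY[0],0]); TC=np.array([.5747,.0863,0])
ZH=.125   # TCP height above hook origin
def tk(x,z,y=0): return TC+EX*x/1e3+EY*y/1e3+np.array([0,0,z/1e3+ZH])
E
python3 - <<'E'
from h import *
from bench import *
g=np.array([.5575,.3545,.131])
move_straight(g+[0,0,.012],v=.15); move_straight(g,v=.03)
command_gripper(.04)
R=down(30); move_straight(g,frame=R,v=.1)
command_gripper(.0,grip_force=80)
o=observe(); print(o["grip_width"],o["position"],o["clock"])
move_straight(g+[0,0,.015],v=.05); move_straight(g+[0,0,.16],v=.18)
R=down(13.7-90)
move_to(tk(-11,165),R); dwell(.2)
o=observe(); print(o["wrist_force"],o["joints"],o["position"],tk(-11,165),o["clock"])
c=capture("scene"); np.savez("s3.npz",**c)
D=(world(c).reshape(-1,3)-(o["position"]-[0,0,ZH])); m=(np.hypot(D[:,0],D[:,1])<.025)&(D[:,2]>-.004)&(D[:,2]<.034)
D=D[m]*1e3
for q in sorted(zip(D[:,2].round(),(D@EX).round(),(D@EY).round())): print(*[int(i) for i in q],end="; ")
E
```

```text
0.012600890880961642 [0.5575468  0.35455018 0.1310817 ] 12.8333
[-0.36461605  0.31845983 -0.0964616 ] [2.12185276e+00 2.35411906e+01 7.21057491e+01 7.02419489e-03
 8.43657941e+01 7.83304176e+01] [0.57206855 0.09768598 0.28984429] [0.57209478 0.09698704 0.29      ] 15.7417
0 4 9; 2 -7 -6; 2 -3 8; 3 -1 -10; 3 4 12; 4 -13 -9; 4 -7 -9; 4 2 -8; 4 3 -11; 4 4 9; 4 7 -9; 5 -13 10; 5 -12 7; 5 -5 -8; 5 9 8; 6 -4 8; 6 6 10; 7 -11 8; 9 -14 9; 9 -8 9; 9 6 -9; 9 8 8; 11 -12 -9; 12 -13 9; 12 3 9; 12 7 -9; 14 -10 8; 14 5 9; 15 -14 -10; 15 -13 9; 16 6 -9; 17 6 10; 18 -12 -9; 18 -11 10; 21 -12 -9; 25 -12 9; 26 -16 7; 26 -13 -10; 27 -12 -6; 28 -11 10; 29 -13 -10; 31 -13 -7; 33 -13 -10; 34 -14 8;
```

```bash
cat >> h.py <<'E'
from bench import *
def creep(a,b,lim,step=1.0,v=.03,f0=None,comp=None,R=None):
    """steps tank coords (x,z) a->b in mm, stops when |dF|>lim; returns reached point, dF (EX,EY,z)"""
    a,b=np.array(a,float),np.array(b,float); n=max(1,int(np.ceil(np.linalg.norm(b-a)/step)))
    if f0 is None: f0=observe()["wrist_force"]
    for i in range(1,n+1):
        p=a+(b-a)*i/n; move_straight(tk(*p),v=v)
        d=observe()["wrist_force"]-f0; F=np.array([d@EX,d@EY,d[2]]).round(2)
        if np.linalg.norm(F)>lim: print("STOP",p,F); return p,F
    print("reached",p,F,observe()["clock"]); return p,F
E
python3 - <<'E'
from h import *
print([observe()["wrist_force"].round(2).tolist() for _ in range(1)])
move_straight(tk(-10.5,165),v=.1); dwell(.1); f0=observe()["wrist_force"]; np.save("f0.npy",f0)
move_straight(tk(-10.5,100),v=.12); dwell(.1); print((observe()["wrist_force"]-f0).round(2))
p,F=creep((-10.5,100),(-10.5,50),1.2,step=3,f0=f0)
if p[1]<50.1:
    p,F=creep(p,(5.0,50),1.2,step=2,f0=f0)
E
```

```text
[[-0.27, -0.29, -1.04]]
[ 0.99  0.85 -1.24]
STOP [-10.5         94.11764706] [-1.09  0.2  -0.66]
```

```bash
cat >> h.py <<'E'
def force(n=8):
    L=[]
    for _ in range(n): dwell(.012); L.append(observe()["wrist_force"])
    return np.mean(L,0)
def creep(a,b,lim,step=1.0,v=.05,f0=None):
    a,b=np.array(a,float),np.array(b,float); n=max(1,int(np.ceil(np.linalg.norm(b-a)/step)))
    for i in range(1,n+1):
        p=a+(b-a)*i/n; move_straight(tk(*p),v=v)
        d=force()-f0; F=np.array([d@EX,d@EY,d[2]]).round(2)
        if np.linalg.norm(F)>lim: print("STOP",p,F,observe()["clock"]); return p,F,False
    print("reached",p,F,observe()["clock"]); return p,F,True
E
python3 - <<'E'
from h import *
c0=observe()["clock"]; A=[force() for _ in range(4)]; print(np.round(A,2).tolist(),observe()["clock"]-c0)
f0=np.mean(A,0); np.save("f0.npy",f0)
p,F,ok=creep((-10.5,94.1),(-10.5,50),1.2,step=5,f0=f0)
if ok: creep(p,(5.0,50),1.2,step=4,f0=f0)
E
```

```text
[[0.29, -0.05, -0.85], [-0.06, -0.03, -0.98], [-0.12, 0.04, -1.13], [0.09, -0.06, -0.84]] 0.26670000000000016
reached [-10.5  50. ] [-0.13  0.24  0.36] 20.55
reached [ 5. 50.] [-0.13  0.28 -0.17] 21.8167
```

Run:
```python
from h import *
f0=np.load("f0.npy")
p,F,ok=creep((5,50),(5,62),1.2,step=4,f0=f0)
if ok:
    p,F,ok=creep(p,(-4.75,62),.7,step=1,f0=f0)   # feel bar with tips
    if not ok:
        for x in np.arange(p[0]-1.5,-4.9,-1.5):
            move_straight(tk(x,62),v=.03); d=force()-f0; print(x,(d@EX).round(2),(d@EY).round(2),d[2].round(2))
```

```text
reached [ 5. 62.] [-0.11  0.36 -0.66] 22.7667
STOP [ 1.1 62. ] [ 0.81 -0.03 -0.38] 24.0333
-0.3999999999999999 1.11 0.11 0.01
-1.9 0.99 -0.35 0.26
-3.4 1.29 -0.09 0.55
```

Run:
```python
from h import *
f0=np.load("f0.npy")
move_straight(tk(-5.2,62),v=.03); move_straight(tk(0,62),v=.05)
d=force()-f0; print((d@EX).round(2),(d@EY).round(2),d[2].round(2))
p,F,ok=creep((0,62),(0,72),1.3,step=1.5,v=.03,f0=f0)
z=p[1]
for i in range(14):
    z+=1.5; move_straight(tk(0,z),v=.02); d=force(4)-f0
    print(round(z,1),(d@EX).round(2),(d@EY).round(2),d[2].round(2),observe()["clock"])
    if abs(d[2])>14 or np.hypot(d@EX,d@EY)>4: break
```

```text
-0.0 0.03 -0.38
STOP [ 0.         69.14285714] [-0.09 -0.23 -4.27] 27.1333
70.6 -0.03 -0.63 -5.88 27.4167
72.1 -0.53 -0.28 -3.9 27.7
73.6 -0.12 -0.11 -2.5 27.9833
75.1 0.01 0.39 -1.73 28.2667
76.6 0.11 -0.28 -1.9 28.55
78.1 0.12 -0.81 -2.01 28.8333
79.6 0.36 -0.1 -3.2 29.1167
81.1 0.03 -0.05 -3.04 29.4
82.6 0.27 0.05 -3.17 29.6833
84.1 -0.0 -0.24 -2.9 29.9667
85.6 -0.07 -0.35 -2.91 30.25
87.1 -0.11 0.05 -2.96 30.5333
88.6 0.56 0.01 -3.05 30.8167
90.1 0.16 0.25 -2.76 31.1
```

Run:
```python
from h import *
f0=np.load("f0.npy")
z=90.1
for zz in (130,170,212):
    move_straight(tk(0,zz),v=.06); d=force(4)-f0; print(zz,(d@EX).round(2),(d@EY).round(2),d[2].round(2),observe()["clock"])
    if d[2]<-6: break
else:
    T=np.array([.4940,-.2355,0])
    move_straight(T+[0,0,ZH+.212],v=.10); dwell(.3)
    c=capture("scene"); np.savez("s4.npz",**c); cv2.imwrite("pics/s4.png",cv2.resize(c["frame"][80:280,280:520,::-1],None,fx=3,fy=3,interpolation=cv2.INTER_CUBIC))
    o=observe();print(o["position"],o["clock"],(force()-f0).round(2))
```

```text
130 0.45 -0.2 -3.11 31.95
170 0.05 0.35 -3.03 32.8
212 0.43 0.07 -3.12 33.6833
[ 0.49401263 -0.23546211  0.33701591] 37.5 [ 0.08 -0.18 -2.63]
```

View pics/s4.png

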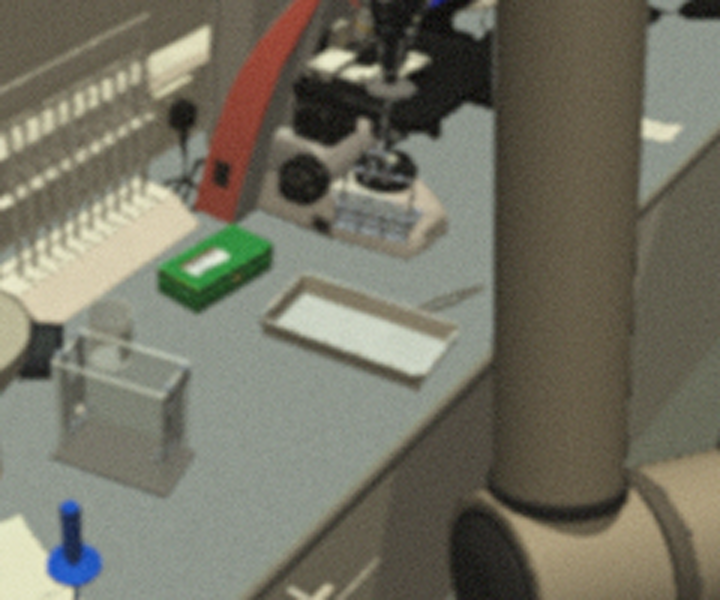

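The picture shows the basket hanging level on the hook above the tray (crop 375,215). I'll lower it.

Run:
```python
from h import *
f0=np.load("f0.npy"); T=np.array([.4940,-.2355,0])
move_straight(T+[0,0,ZH+.100],v=.08); move_straight(T+[0,0,ZH+.070],v=.04)
b=force(8)-f0; print(b.round(2),observe()["clock"])
z=70.
while z>52:
    z-=1.5; move_straight(T+[0,0,ZH+z/1e3],v=.02); d=force(5)-f0; print(round(z,1),d.round(2).tolist())
    if d[2]>-.9: break
print(observe()["clock"])
```

```text
[-0.1  -0.01 -2.78] 40.0833
68.5 [-0.04, -0.27, -2.63]
67.0 [-0.06, -0.12, -3.03]
65.5 [-0.19, 0.35, -2.86]
64.0 [-0.14, -0.01, -2.59]
62.5 [0.12, -0.28, -2.08]
61.0 [-0.44, -0.15, 0.01]
41.8333
```

Run:
```python
from h import *
f0=np.load("f0.npy"); T=np.array([.4940,-.2355,0])
q=lambda x,z:T+EX*x/1e3+[0,0,ZH+z/1e3]
move_straight(q(0,46.5),v=.04); print((force()-f0).round(2))
ok=True
for x in (-4,-8,-12,-16,-24):
    move_straight(q(x,46.5),v=.05); d=force(6)-f0; print(x,d.round(2))
    if np.linalg.norm(d)>1.5: ok=False;break
if ok:
    move_straight(q(-24,85),v=.06); print((force()-f0).round(2))
    move_straight(q(-24,165),v=.15)
    c=capture("wrist"); np.savez("w5.npz",**c); cv2.imwrite("pics/w5.png",c["frame"][:,:,::-1])
print(observe()["clock"])
```

```text
[ 0.33 -0.17  0.02]
-4 [-0.1   0.23 -0.28]
-8 [ 0.37 -0.18 -0.1 ]
-12 [ 0.09  0.26 -0.13]
-16 [-0.01  0.05  0.13]
-24 [-0.37  0.06 -0.31]
[-0.23  0.21 -0.4 ]
45.5583
```

View pics/w5.png

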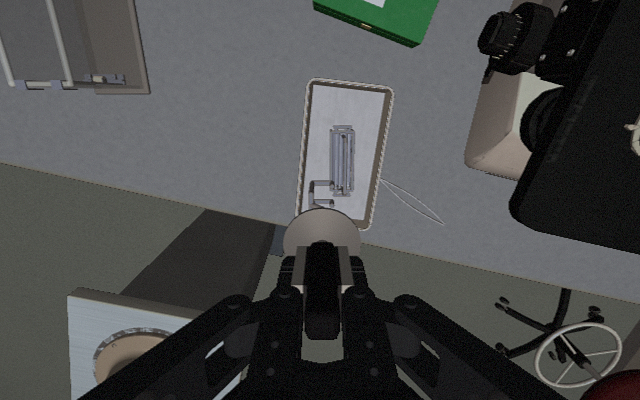

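The basket stands flat in the tray (342,160), unhooked. Now I'll return the rod to its pot.

Run:
```python
from h import *
g=np.array([.5575,.3545,.131]); R=down(30)
move_to(g+[0,0,.16],R); dwell(.2); f0=force()
print(observe()["position"]-g,observe()["clock"],f0)
ok=True
for dz in (.112,.095,.06,.03,.012,.006,.003,.0005):
    move_straight(g+[0,0,dz],v=.06 if dz>.02 else .03); d=force(5)-f0; print(dz,d.round(2),observe()["clock"])
    if np.linalg.norm(d)>3: ok=False;break
```

```text
[ 0.00032457 -0.00062488  0.16009086] 47.875 [-0.00183386 -0.02794283 -1.27317644]
0.112 [-0.32  0.01  0.65] 48.8667
0.095 [ 0.19 -0.1   0.5 ] 49.3417
0.06 [ 0.14 -0.06  0.18] 50.1167
0.03 [-0.15  0.27  0.27] 50.8083
0.012 [-0.11  0.1   0.06] 51.6
0.006 [-0.05  0.17  0.14] 51.9917
0.003 [0.12 0.01 0.18] 52.2833
0.0005 [ 0.09 -0.14  0.45] 52.575
```

Run:
```python
from h import *
g=np.array([.5575,.3545,.131])
move_straight(g+[0,0,-.0003],v=.02); print(force().round(2))
command_gripper(.045); move_straight(g+[0,0,.13],v=.12); dwell(.4)
c=capture("scene"); W=world(c).reshape(-1,3)
h=W[(np.hypot(W[:,0]-.5575,W[:,1]-.3545)<.02)&(W[:,2]>.13)&(W[:,2]<.2)]
print(len(h),h[:,2].max(),h[h[:,2]>.165].mean(0))
i=c["frame"][:,:,::-1]; o=np.hstack([cv2.resize(i[150:300,340:440][:100],(400,400)),cv2.resize(i[220:320,210:310],(400,400))])
o[:, :400]=cv2.resize(i[130:230,350:450],(400,400)); cv2.imwrite("pics/end.png",o)
print(observe()["clock"])
```

```text
[-0.69 -0.42  1.75]
117 0.18396258450634803 [0.55499714 0.35795123 0.17617423]
54.9833
```

View pics/end.png

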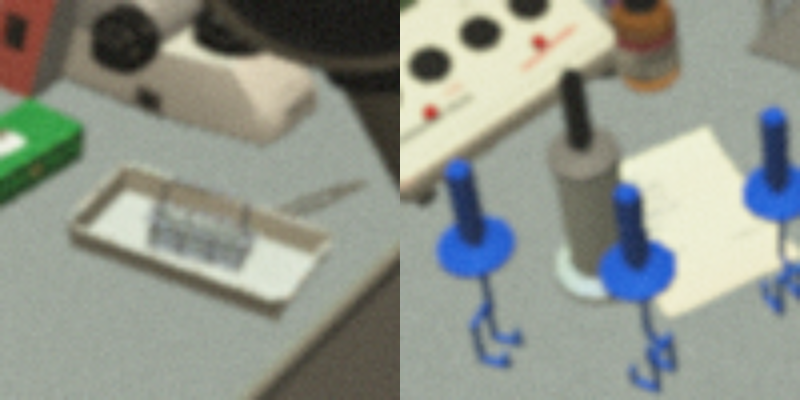

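The basket stands flat in the tray (left half) and the rod is seated in its pot (right half), so I'm handing it in.

```bash
python3 -c "
from bench import *
print(sign_off())"
```

```text
the job is handed in; nothing more can be done
None
```

The job is handed in at about 55 s: the basket is standing flat and unhooked in the tray, the rod is back in its pot, and the forces I sampled during handling stayed under about 6 N.

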